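# Get the flat tin out from behind the spice jars

### The job

The flat tin on the little wooden spice shelf is wanted on the chopping board, but two of the three spice containers stand in front of it: first stand those two upright on the steel tray, leaving the third container, the garlic and the mug where they are. Then put the tin flat in the exact centre of the chopping board, and only after that stand the two containers back upright on the shelf, each exactly where it stood before.

Things in the scene. Friction and masses are not known exactly. Their poses are not given: they have to be found in the camera images.
- black_cap_jar: slim round spice jar with a straight brown-black cap, diameter 41, height 105; loose, about 110 g. Origin: centre of its underside, z up. Stands on one of the shelf's three seats (which one varies).
- yellow_cap_jar: slim round spice jar with a mustard-yellow cap, diameter 45, height 100; loose, about 110 g. Origin: centre of its underside, z up. Stands on one of the shelf's three seats.
- shaker: clear salt shaker half full of grey salt with a domed grey top, diameter 44 up to a height of 66, narrowing to 34 at the top, height 90; loose, about 100 g. Origin: centre of its underside, z up. Stands on one of the shelf's three seats.
- flat_tin: flat rounded-oblong fish tin with a dark blue top, 63 (its x) by 105 (its y) by 26 high; loose, about 150 g. Origin: centre of its underside, z up. Lies behind (farther from the robot than) two of the shelf's three seats, about 10 mm from what stands there, its long axis nearly along the row of seats.
- garlic: bulb of garlic, about 56 across and 56 high, on the shelf behind the third seat, beside the tin; loose, not to be moved. Origin: centre of its underside.
- shelf: low fixed wooden shelf, 180 (x, away from the robot) by 225 (y, to the left), floor 10 thick, side cheeks 26 high, front lip 18 high (both 8 thick), open at the back. Origin: centre of its underside. Things stand on the floor, 10 above it. Three seats, dark discs of diameter 50, at x = -47, y = 68, 0 and -68; the tin lies behind those at 68 and 0, near x = 19, y = 33.
- tray: shallow bright steel tray, does not move: 220 (its x) by 150 (its y), floor 4 thick, rim 11 high and 5 thick. Origin: centre of its underside. Empty at the start; to the left or the right of the shelf.
- board: brown wooden chopping board, does not move: 210 (its x) by 300 (its y), 21 thick, lying with its long side roughly pointing away from the robot. Origin: centre of its underside. Empty at the start; on the other side of the shelf from the tray.
- mug: white dotted mug, 78 by 114 with its handle, 93 high, in front of the shelf; loose, not to be moved. Origin: middle of its underside, handle included.
Mind the look-alikes: they are no part of the job. What is shaped like the yellow_cap_jar but blue is not meant.

How it is judged (in metres and radians):
On the way, in this order (a step that is already met when the one before it is completed fails the run):
1. two containers, among them both that stood in front of the tin, stand upright on the steel tray, and the tin has not been moved yet ((((x of black_cap_jar in the frame of tray between -0.095 and 0.095 m and y of black_cap_jar in the frame of tray between -0.062 and 0.062 m and z of black_cap_jar in the frame of tray between -0.002 and 0.009 m and linear speed of black_cap_jar below 0.02 m/s and angle between black_cap_jar's own z axis and vertical below 0.15 rad) and (x of yellow_cap_jar in the frame of tray between -0.095 and 0.095 m and y of yellow_cap_jar in the frame of tray between -0.062 and 0.062 m and z of yellow_cap_jar in the frame of tray between -0.002 and 0.009 m and linear speed of yellow_cap_jar below 0.02 m/s and angle between yellow_cap_jar's own z axis and vertical below 0.15 rad)) or ((x of black_cap_jar in the frame of tray between -0.095 and 0.095 m and y of black_cap_jar in the frame of tray between -0.062 and 0.062 m and z of black_cap_jar in the frame of tray between -0.002 and 0.009 m and linear speed of black_cap_jar below 0.02 m/s and angle between black_cap_jar's own z axis and vertical below 0.15 rad) and (x of shaker in the frame of tray between -0.095 and 0.095 m and y of shaker in the frame of tray between -0.062 and 0.062 m and z of shaker in the frame of tray between -0.002 and 0.009 m and linear speed of shaker below 0.02 m/s and angle between shaker's own z axis and vertical below 0.15 rad)) or ((x of yellow_cap_jar in the frame of tray between -0.095 and 0.095 m and y of yellow_cap_jar in the frame of tray between -0.062 and 0.062 m and z of yellow_cap_jar in the frame of tray between -0.002 and 0.009 m and linear speed of yellow_cap_jar below 0.02 m/s and angle between yellow_cap_jar's own z axis and vertical below 0.15 rad) and (x of shaker in the frame of tray between -0.095 and 0.095 m and y of shaker in the frame of tray between -0.062 and 0.062 m and z of shaker in the frame of tray between -0.002 and 0.009 m and linear speed of shaker below 0.02 m/s and angle between shaker's own z axis and vertical below 0.15 rad))) and distance of flat_tin from where it was at the start of the episode below 0.015 m and horizontal distance between flat_tin and black_cap_jar above 0.095 m and horizontal distance between flat_tin and yellow_cap_jar above 0.095 m and horizontal distance between flat_tin and shaker above 0.095 m), for 0.2 s.
2. the tin lies flat and at rest in the centre of the chopping board while the two containers are still on the tray (horizontal distance between flat_tin and board below 0.015 m and z of flat_tin in the frame of board between 0.016 and 0.026 m and linear speed of flat_tin below 0.02 m/s and angle between flat_tin's own z axis and vertical below 0.15 rad and (((x of black_cap_jar in the frame of tray between -0.095 and 0.095 m and y of black_cap_jar in the frame of tray between -0.062 and 0.062 m and z of black_cap_jar in the frame of tray between -0.002 and 0.009 m and linear speed of black_cap_jar below 0.02 m/s and angle between black_cap_jar's own z axis and vertical below 0.15 rad) and (x of yellow_cap_jar in the frame of tray between -0.095 and 0.095 m and y of yellow_cap_jar in the frame of tray between -0.062 and 0.062 m and z of yellow_cap_jar in the frame of tray between -0.002 and 0.009 m and linear speed of yellow_cap_jar below 0.02 m/s and angle between yellow_cap_jar's own z axis and vertical below 0.15 rad)) or ((x of black_cap_jar in the frame of tray between -0.095 and 0.095 m and y of black_cap_jar in the frame of tray between -0.062 and 0.062 m and z of black_cap_jar in the frame of tray between -0.002 and 0.009 m and linear speed of black_cap_jar below 0.02 m/s and angle between black_cap_jar's own z axis and vertical below 0.15 rad) and (x of shaker in the frame of tray between -0.095 and 0.095 m and y of shaker in the frame of tray between -0.062 and 0.062 m and z of shaker in the frame of tray between -0.002 and 0.009 m and linear speed of shaker below 0.02 m/s and angle between shaker's own z axis and vertical below 0.15 rad)) or ((x of yellow_cap_jar in the frame of tray between -0.095 and 0.095 m and y of yellow_cap_jar in the frame of tray between -0.062 and 0.062 m and z of yellow_cap_jar in the frame of tray between -0.002 and 0.009 m and linear speed of yellow_cap_jar below 0.02 m/s and angle between yellow_cap_jar's own z axis and vertical below 0.15 rad) and (x of shaker in the frame of tray between -0.095 and 0.095 m and y of shaker in the frame of tray between -0.062 and 0.062 m and z of shaker in the frame of tray between -0.002 and 0.009 m and linear speed of shaker below 0.02 m/s and angle between shaker's own z axis and vertical below 0.15 rad)))), for 0.2 s.
At the end, for the whole second after the job is handed in: The tin lies flat on the chopping board, its centre within 15 mm of the board's centre; all three spice containers stand upright and at rest on the shelf, each within 15 mm of where it stood at the start; garlic and mug within 30 mm of where they were (horizontal distance between flat_tin and board below 0.015 m and z of flat_tin in the frame of board between 0.016 and 0.026 m and linear speed of each of flat_tin, black_cap_jar, yellow_cap_jar, shaker below 0.02 m/s and angle between each of flat_tin, black_cap_jar, yellow_cap_jar, shaker's own z axis and vertical below 0.15 rad and distance of each of black_cap_jar, yellow_cap_jar, shaker from where it was at the start of the episode below 0.015 m and distance of each of garlic, mug from where it was at the start of the episode below 0.03 m); the robot touches nothing.
It fails at once if all three containers displaced by more than 20 mm at once (the third one stays) (distance of each of black_cap_jar, yellow_cap_jar, shaker from where it was at the start of the episode above 0.02 m).
It fails at once if a container knocked over (angle between any of black_cap_jar, yellow_cap_jar, shaker's own z axis and vertical above 0.8 rad).
It fails at once if the tin tipped over (angle between flat_tin's own z axis and vertical above 0.8 rad).
It fails at once if the garlic or the mug moved by more than 30 mm (distance of any of garlic, mug from where it was at the start of the episode above 0.03 m).
It also fails if it takes over 128 s, if anything falls off the work surface, if the arm or the gripper's body presses on something with over 40 N, if the wrist force passes 120 N, or if a joint passes its speed limit or range.

### The arm

A 6-joint arm with a two-finger parallel gripper is mounted at the origin on a cart in front of the work surface, level with it; the furniture and walls round the work are solid. World frame = base frame: x ahead of the robot, y to its left, z up, the work surface at z = 0. Lengths are in mm, angles in rad, forces in N, time in s.
With the tool pointing down it reaches from about 400 to 925 mm from the base axis. Payload 12.5 kg.
Tool frame: the origin (TCP) lies on the front face of the gripper's body, between the roots of the fingers; the fingertips stand 78 mm ahead of it and the grasp point (between the pads) lies 59 mm ahead of it (env.nose_length is the distance from the TCP to the fingertips, in mm); z points along the fingers, y is the line along which they close (so a half turn about z gives the same grasp; the last joint's range is limited). The gripper opens to 95 mm and grips with 3 to 60 N. Pads are 20 mm wide; open, the fingers measure 119 mm over their backs; the gripper's body (75 mm by 180 mm) begins 59 mm behind the grasp point.
Start: joints at [-1.253, 0.491, 1.559, -0, 1.092, -0.106], TCP at [257.039, -569.709, 292.261] pointing down, gripper open.
Joint ranges: [-3.1, 3.1], [-0.84, 2.19], [0.05, 2.79], [-1.13, 4.28], [0.06, 2.93], [-2.69, 2.69]. Speed limits (rad/s): [2.22, 2.22, 2.79, 3.14, 3.14, 3.14].

### API

Orientations are given as [roll, pitch, yaw] about the fixed x, y, z axes, in that order (R = Rz(yaw) Ry(pitch) Rx(roll)).
In Python, from cell import env gives the robot as it stands.
- The arm moves only by the tool jog_arm, never from a script. Its argument "motion" is a list of rows, each a list of 7 numbers: the turn, a rotation vector about the tool's x, y, z in degrees, then the shift along the tool's x, y, z in mm, then the finger opening in mm, from 0 to 95.1. In form: [[wx, wy, wz, x, y, z, hand], ...]. A call has 1 to 10 rows; each row shifts and turns the commanded pose from where the row before left it, along the tool's axes as they then stand; what a row does not reach is not made up. A row lasts 1/8 s, in which the tool goes at most 62.5 mm and 10.7 degrees, less where a joint would pass 70% of its speed; a pose out of reach is approached as far as the arm can. A call is refused whole if a number of a shift passes 62.5 or a number of a turn 10.7, either way. A call with a gripper value outside its range is refused whole. The fingers move at their own pace and stop on an object; the grip force is fixed at half the most. Time passes only in rows, so rows that do not move let the fingers close. It gives the time, the measured TCP pose, the force, the opening and the grip force at its end, in the units of the state.
- env.state(): the state, without advancing time (a new reading comes with each control period).
- env.read_camera(name): name is "side" or "top"; returns a dict with "color" (400x640x3 uint8, red, green, blue), "z_map" (400x640 float32, mm along the optical axis (not along the pixel's ray), 0 where there is no reading), "camera_matrix" (3x3 intrinsics, pixels), "k1" (the pictures are not rectified: a ray, as slopes to the right and down, at radius r is drawn at 1 + k1 r^2 times it, then the intrinsics apply), "world_to_cam" (4x4, takes a point from world to camera coordinates). Camera axes: x right, y up, looking along -z (the intrinsics and any distortion apply to the point x, -y, -z); pixel columns grow to the right and rows downward; lengths in mm; the calibration is good to about 2 mm. A picture is of the moment at which its call begins.
- env.job_done(): hands the job in; it is judged then, once.
Trained networks look in the newest picture that a camera, given by its name, has taken for a name from the list of things; names that differ only in an ending like _2 or _b are one class to them, and where a whole thing is asked for, a point or a joint stands for the part that bears it (a point fixed in the world has none). Each returns a list of dicts, best first, with "score" (0 to 1); they miss things now and then, are a little off and sometimes report something else, mostly with a low value. They report only what shows in the picture. A call takes as long as a camera call. They do not tell look-alikes from the thing itself.
- env.recognise(camera, thing): "location" ([column, row] in pixels, amid what is visible of it).
The state is a dict: "t": time; "joints": joint angles; "qvel": joint speeds; "tau": joint torques, N m; "eef_pos": TCP position; "tcp_rot": TCP orientation; "ft_force": force on the tool from outside, world axes, zero at the start; "moment": the same for the moment, N m; "opening": opening from 0.0 (shut) to 1.0 (fully open); "grip_force": force on a finger pad.
Only numpy, scipy, OpenCV 4.12 (cv2) and the standard library are available. Lean on these libraries where they do the work, as an engineer would, in place of code of your own. Each camera call takes 0.05 s, during which the arm holds its last target. There are 200 camera calls.

## Working session

There is one attempt and no reset: what is moved stays moved. The work goes in short steps, Python scripts to look and compute and a tool call to move; the robot and the scene stay as the last step left them, time stands still between calls to the robot, and variables do not carry over. Pictures are saved under pics/ and viewed, at most 14 in all, crops included, and the job is handed in when it is done.

Besides the shell and the picture viewer there is one more tool, called after ">>>" by a JSON object that holds its "api" and its "payload". jog_arm: Moves the arm, as the interface text tells. Its arguments: {"type":"object","properties":{"motion":{"type":"array"}},"required":["motion"]}

```bash
mkdir -p pics; ls; cat > h.py <<'E'
import numpy as np, cv2, json
from cell import env
def shot(n):
    c=env.read_camera(n); return c
def pix2world(c,uv,z=None):
    """pixel -> world; with depth if z None, else intersect plane z"""
    K=np.array(c["camera_matrix"]);k1=c["k1"];u,v=uv
    d=np.array([(u-K[0,2])/K[0,0],(v-K[1,2])/K[1,1]]);s=d.copy()
    for _ in range(20): s=d/(1+k1*(s@s))
    T=np.linalg.inv(np.array(c["world_to_cam"]))
    r=T[:3,:3]@np.array([s[0],-s[1],-1.]);o=T[:3,3]
    t=c["z_map"][int(round(v)),int(round(u))] if z is None else (z-o[2])/r[2]
    return o+t*r
def cloud(c):
    K=np.array(c["camera_matrix"]);k1=c["k1"]
    v,u=np.mgrid[:400,:640]
    d=np.stack([(u-K[0,2])/K[0,0],(v-K[1,2])/K[1,1]],-1);s=d.copy()
    for _ in range(20): s=d/(1+k1*(s**2).sum(-1,keepdims=True))
    T=np.linalg.inv(np.array(c["world_to_cam"]))
    z=c["z_map"]
    p=np.stack([s[...,0]*z,-s[...,1]*z,-z],-1)@T[:3,:3].T+T[:3,3]
    p[z==0]=np.nan
    return p
E
python3 - <<'E'
from h import *
for n in("top","side"):
    c=shot(n); cv2.imwrite(f"pics/{n}0.png",c["color"][...,::-1])
    print(n,np.round(np.linalg.inv(c["world_to_cam"]),2).tolist(),c["k1"])
    for t in("black_cap_jar","yellow_cap_jar","shaker","flat_tin","garlic","shelf","tray","board","mug"):
        for d in env.recognise(n,t)[:3]:
            print(t,round(d["score"],2),np.round(d["location"]),np.round(pix2world(c,d["location"])))
print(env.state())
E
```

```text
pics
top [[0.0, 1.0, -0.07, 460.86], [-1.0, -0.0, -0.03, -37.85], [-0.03, 0.07, 1.0, 1095.96], [0.0, 0.0, 0.0, 1.0]] -0.07135765091138684
black_cap_jar 0.67 [360. 194.] [542. -74. 113.]
yellow_cap_jar 0.88 [407. 191.] [ 550. -180.  104.]
yellow_cap_jar 0.78 [316. 115.] [725.  27. 100.]
yellow_cap_jar 0.65 [332. 199.] [531. -12. 114.]
shaker 0.55 [303. 201.] [528.  56.  99.]
flat_tin 0.57 [314. 174.] [597.  34.  33.]
flat_tin 0.51 [354. 169.] [607. -62.  52.]
garlic 0.69 [357. 168.] [608. -68.  56.]
shelf 0.94 [336. 186.] [571. -19.  10.]
tray 0.87 [461. 212.] [ 507. -327.   -3.]
board 0.94 [204. 207.] [520. 308.  19.]
mug 0.74 [355. 258.] [393. -64.   6.]
side [[-0.81, 0.29, -0.51, -8.28], [-0.58, -0.4, 0.71, 763.96], [0.0, 0.87, 0.5, 608.67], [0.0, 0.0, 0.0, 1.0]] 0.012617202281320905
black_cap_jar 0.71 [343. 190.] [524. -64.  82.]
yellow_cap_jar 0.71 [250. 192.] [722.  46.  61.]
yellow_cap_jar 0.65 [326. 207.] [523.   8.  70.]
yellow_cap_jar 0.55 [357. 178.] [ 551. -167.   64.]
shaker 0.68 [307. 226.] [524.  79.  55.]
flat_tin 0.97 [288. 222.] [589.  63.  35.]
garlic 0.68 [310. 196
[... 169 characters left out ...]
-27.  80.]
{'t': 1.0, 'joints': array([-1.25260062e+00,  4.90901856e-01,  1.55889712e+00,  7.28329646e-05,
        1.09171483e+00, -1.05619517e-01]), 'qvel': array([ 4.76607853e-04, -1.92419733e-03, -7.68832123e-04,  1.19393817e-03,
       -1.46592850e-04, -5.65805864e-05]), 'tau': array([-3.82531616e-04, -6.12474775e+01, -2.58440030e+01,  6.93348306e-02,
        4.44531126e-02, -5.07558002e-05]), 'eef_pos': array([ 257.04998435, -569.70427522,  292.26078233]), 'tcp_rot': array([ 3.14150743e+00, -5.59633296e-05,  4.23781653e-01]), 'ft_force': array([0.01280972, 0.20601354, 0.26348284]), 'moment': array([-0.00492979, -0.02968154, -0.0282124 ]), 'grip_force': 0.0, 'opening': 0.997501202119141}
```

```bash
python3 - <<'E'
import cv2
a=cv2.imread("pics/top0.png"); cv2.imwrite("pics/top0c.png",cv2.resize(a[80:300,120:540],(800,419),interpolation=cv2.INTER_CUBIC))
a=cv2.imread("pics/side0.png"); cv2.imwrite("pics/side0c.png",cv2.resize(a[120:370,180:500],(768,600),interpolation=cv2.INTER_CUBIC))
E
```

```text
(no output)
```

View pics/top0c.png

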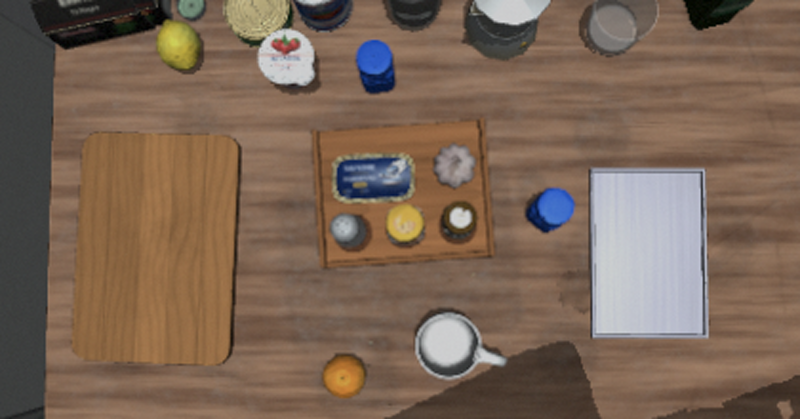

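View pics/side0c.png

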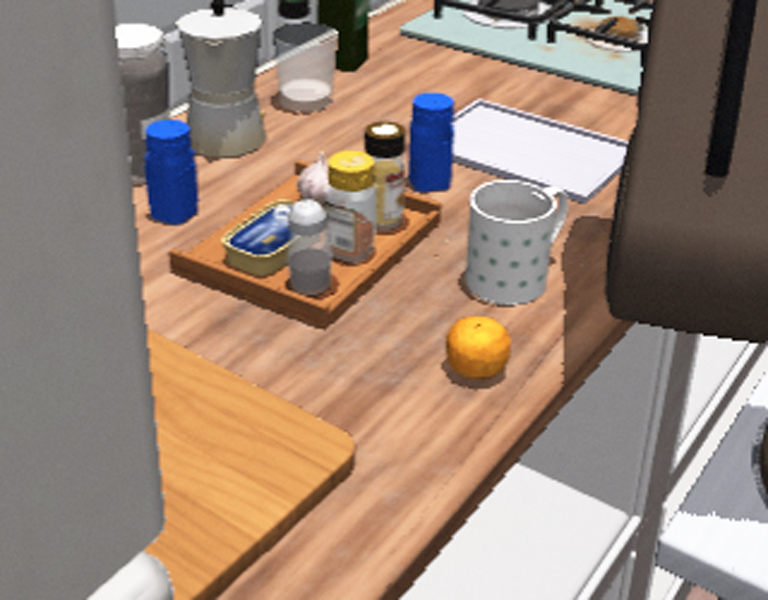

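The top view shows the shaker (303,201), yellow jar (332,199) and black jar (360,194) on the seats. The tin (314,174) lies behind the shaker and yellow jar, with the garlic at (357,168). 

There are three yellow_cap_jar candidates: (332,199) on the shelf with a yellow cap, and two blue ones at (407,191) and (316,115). Only (332,199) fits. The enlarged crops confirm this, so I'll move the shaker and the yellow jar.

```bash
cat > meas.py <<'E'
from h import *
from scipy.optimize import least_squares
def circ(p):
    r=least_squares(lambda q:np.hypot(p[:,0]-q[0],p[:,1]-q[1])-q[2],[*p[:,:2].mean(0),20],loss="soft_l1");return r.x
def rect(p):
    (c,s,a)=cv2.minAreaRect(p[:,:2].astype(np.float32));return np.round(c,1),np.round(s,1),round(a,1)
if __name__=="__main__":
    for n in("top","side"):
        c=shot(n);P=cloud(c).reshape(-1,3);C=c["color"].reshape(-1,3)
        ok=np.isfinite(P[:,0]);P=P[ok];C=C[ok].astype(int)
        def box(x0,x1,y0,y1,z0,z1): 
            return (P[:,0]>x0)&(P[:,0]<x1)&(P[:,1]>y0)&(P[:,1]<y1)&(P[:,2]>z0)&(P[:,2]<z1)
        m=box(350,700,180,430,14,30);print(n,"board",m.sum(),rect(P[m]) if m.sum() else 0,np.median(P[m][:,2]))
        m=box(380,640,-440,-230,-12,25)&(C.min(1)>150);print("tray",m.sum(),rect(P[m]),np.median(P[m][:,2]))
        m=box(470,690,-150,110,5,45);print("shelf",rect(P[m]))
        m=box(480,660,-120,100,5,14);print("shelf floor",np.median(P[m][:,2]))
        m=box(562,660,-40,110,26,48);print("tin",m.sum(),rect(P[m]),np.median(P[m][:,2]),np.percentile(P[m][:,2],95))
        for k,y0,y1 in(("shaker",30,95),("yellow",-40,25),("black",-105,-45)):
            m=box(490,562,y0,y1,48,125)
            print(k,m.sum(),np.round(circ(P[m]),1),"top",np.round(np.percentile(P[m][:,2],[50,98]),1))
            zt=np.percentile(P[m][:,2],98);q=P[m];q=q[q[:,2]>zt-6];print("   top c",np.round(q.mean(0),1),np.round(np.ptp(q,axis=0),1))
E
python3 meas.py
```

```text
top board 9965 (array([513. , 316.5]), array([212.9, 300.6]), 88.3) 20.63026227776595
tray 4956 (array([ 506. , -323.5]), array([148.4, 214.5]), 89.7) 4.673141060325634
shelf (array([574.3, -19.1]), array([210.5, 256. ]), 1.9)
shelf floor 10.200892333214597
tin 1091 (array([613.2,  43.2]), array([ 91.9, 128.6]), 2.8) 33.16747585303119 36.86291480144769
shaker 253 [530.6  58.7  13.8] top [ 92.7 100.8]
   top c [532.2  61.8  97.8] [27.4 25.2  7.4]
yellow 358 [534.2 -12.4  16.8] top [110.  114.2]
   top c [536.3 -11.9 110.7] [40.7 42.4  8.3]
black 268 [539.6 -75.1  14.5] top [115.1 118.7]
   top c [541.7 -75.8 115.6] [38.2 35.7  7.7]
side board 5475 (array([432.9, 267. ]), array([155.7, 305.4]), 43.5) 20.986125836481165
tray 1655 (array([ 509.7, -330.3]), array([230.5, 190.2]), 0.3) 4.424989559353662
shelf (array([581.2,  -3.1]), array([182.1, 230. ]), 3.9)
shelf floor 10.52466919312559
tin 539 (array([608.9,  45.5]), array([130.7,  89.8]), 87.0) 33.06060801438775 35.91892243042927
shaker 399 [529.8  65.4  14.1] top [74.6 99.4]
   top c [529.3  67.   97.2] [25.4 24.6  7.7]
yellow 633 [533.6  -7.6  19.3] top [ 84.8 111.7]
   top c [533.9  -6.9 110.2] [42.  46.4  6.7]
black 438 [538.9 -74.1  16.7] top [ 95.7 116.8]
   top c [538.8 -72.9 115. ] [39.1 40.2  7. ]
```

>>> {"api": "jog_arm", "payload": {"motion": [[0, 0, -9.9, 0, 0, 0, 95], [0, 0, -9.9, 0, 0, 0, 95], [0, 0, -9.9, 0, 0, 0, 95], [0, 0, -9.9, 0, 0, 0, 95], [0, 0, -9.9, 0, 0, 0, 95], [0, 0, -9.9, 0, 0, 0, 95], [0, 0, -9.9, 0, 0, 0, 95], [0, 0, 0, 50, 26, 0, 95], [0, 0, 0, 50, 26, 0, 95], [0, 0, 0, 50, 26, 0, 95]]}}

```text
t: 2.35
eef_pos: [325.9, -413.6, 292.3]
tcp_rot: [3.141, 0.0, 1.633]
ft_force: [-0.1, -0.3, -0.5]
opening: 1.0
grip_force: 0.0
```

>>> {"api": "jog_arm", "payload": {"motion": [[0, 0, 0, 50, 26, 0, 90], [0, 0, 0, 50, 26, 0, 90], [0, 0, 0, 50, 26, 0, 90], [0, 0, 0, 50, 26, 0, 90], [0, 0, 0, 50, 26, 0, 90], [0, 0, 0, 50, 26, 0, 90], [0, 0, 0, 50, 26, 0, 90], [0, 0, 0, 50, 26, 0, 90], [0, 0, 0, 0, 0, 0, 90]]}}

```text
t: 3.48
eef_pos: [508.9, 0.0, 292.2]
tcp_rot: [3.141, -0.0, 1.638]
ft_force: [-0.3, -0.7, -0.6]
opening: 0.943
grip_force: 0.0
```

>>> {"api": "jog_arm", "payload": {"motion": [[0, 0, 0, 31, 13, 20, 90], [0, 0, 0, 31, 13, 40, 90], [0, 0, 0, 0, 0, 30, 80], [0, 0, 0, 0, 0, 0, 80], [0, 0, 0, 0, 0, 0, 80]]}}

```text
t: 4.1
eef_pos: [530.5, 59.9, 203.3]
tcp_rot: [3.14, 0.0, 1.632]
ft_force: [-0.7, 0.1, -0.2]
opening: 0.842
grip_force: 0.0
```

```bash
python3 - <<'E'
from h import *
s=env.state();print(s["eef_pos"],s["tcp_rot"])
T=s["eef_pos"]
for n in("top","side"):
    c=shot(n);P=cloud(c)
    if n=="side": cv2.imwrite("pics/side1.png",cv2.resize(c["color"][100:300,200:480,::-1],(800,571),interpolation=cv2.INTER_CUBIC))
    m=(abs(P[...,0]-T[0])<90)&(abs(P[...,1]-T[1])<60)&(P[...,2]>T[2]-90)&(P[...,2]<T[2]+60)
    for z0 in range(int(T[2])-90,int(T[2])+50,10):
        q=P[m&(P[...,2]>=z0)&(P[...,2]<z0+10)]
        if len(q)>3: print(n,z0,len(q),np.round([*np.percentile(q[:,0],[2,98]),*np.percentile(q[:,1],[2,98])],0))
E
```

```text
[530.54389728  59.86644226 203.29858124] [3.14046274e+00 2.38321339e-04 1.63242383e+00]
top 233 9 [599. 619.  28.  72.]
top 243 377 [598. 618.  28.  95.]
side 123 41 [483. 571.  44.  72.]
side 133 60 [480. 572.  49.  74.]
side 143 73 [479. 574.  47.  74.]
side 153 75 [479. 575.  47.  74.]
side 163 87 [477. 576.  46.  74.]
side 173 86 [476. 576.  48.  74.]
side 183 76 [475. 579.  53.  74.]
side 193 42 [466. 577.  53.  76.]
side 203 182 [445. 604.  23.  98.]
side 213 403 [445. 604.  28.  98.]
side 223 318 [441. 608.  29.  99.]
side 233 283 [441. 609.  30.  98.]
side 243 736 [442. 614.  27.  96.]
```

View pics/side1.png

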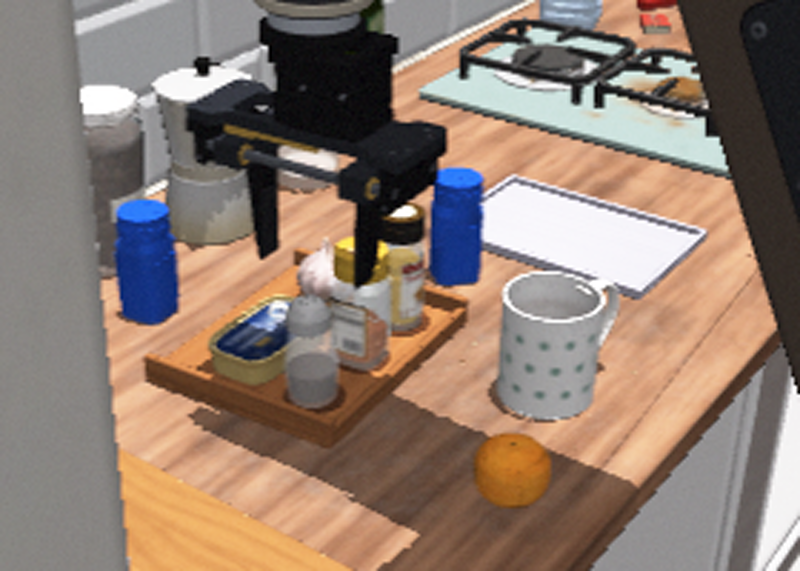

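The side view shows the open fingers straddling the shaker (crop 312,355), with nothing else in the way. Camera and robot agree within a few mm.

>>> {"api": "jog_arm", "payload": {"motion": [[0, 0, 0, 4, 0.5, 30, 80], [0, 0, 0, 0, 0, 30, 80], [0, 0, 0, 0, 0, 22, 80], [0, 0, 0, 0, 0, 0, 80], [0, 0, 0, 0, 0, 0, 60], [0, 0, 0, 0, 0, 0, 50], [0, 0, 0, 0, 0, 0, 35], [0, 0, 0, 0, 0, 0, 35], [0, 0, 0, 0, 0, 0, 35]]}}

```text
t: 5.32
eef_pos: [530.7, 64.6, 120.4]
tcp_rot: [3.141, 0.0, 1.633]
ft_force: [0.4, 0.8, 1.7]
opening: 0.419
grip_force: 29.8
```

>>> {"api": "jog_arm", "payload": {"motion": [[0, 0, 0, 0, 0, -20, 35], [0, 0, 0, 0, 0, -40, 35], [0, 0, 0, 0, 0, -40, 35], [0, 0, 0, 0, 0, -35, 35], [0, 0, 0, 0, 0, 0, 35], [0, 0, 0, -20, -6, 0, 35], [0, 0, 0, -45, -12, 0, 35], [0, 0, 0, -45, -12, 0, 35], [0, 0, 0, -45, -12, 0, 35], [0, 0, 0, -45, -12, 0, 35]]}}

```text
t: 6.58
eef_pos: [488.2, -139.6, 253.9]
tcp_rot: [-3.14, -0.001, 1.633]
ft_force: [-0.1, -0.8, -1.2]
opening: 0.418
grip_force: 29.6
```

>>> {"api": "jog_arm", "payload": {"motion": [[0, 0, 0, -45, -12, 0, 35], [0, 0, 0, -45, -12, 0, 35], [0, 0, 0, -45, -12, 0, 35], [0, 0, 0, -30, -8, 0, 35], [0, 0, 0, -20, -6, 0, 35], [0, 0, 0, 0, 0, 40, 35], [0, 0, 0, 0, 0, 0, 35], [0, 0, 0, 0, 0, 0, 35]]}}

```text
t: 7.58
eef_pos: [451.0, -325.9, 215.8]
tcp_rot: [-3.142, -0.0, 1.634]
ft_force: [0.2, 0.2, -1.8]
opening: 0.417
grip_force: 29.6
```

```bash
python3 - <<'E'
from h import *
s=env.state();print(s["eef_pos"],s["tcp_rot"],s["opening"],s["grip_force"])
c=shot("side");cv2.imwrite("pics/side2.png",cv2.resize(c["color"][70:270,280:560,::-1],(800,571),interpolation=cv2.INTER_CUBIC))
E
```

```text
[ 451.03543171 -325.89582113  215.81429848] [-3.14154557e+00 -1.54339853e-05  1.63396139e+00] 0.41739211224343953 29.624335027187954
```

View pics/side2.png

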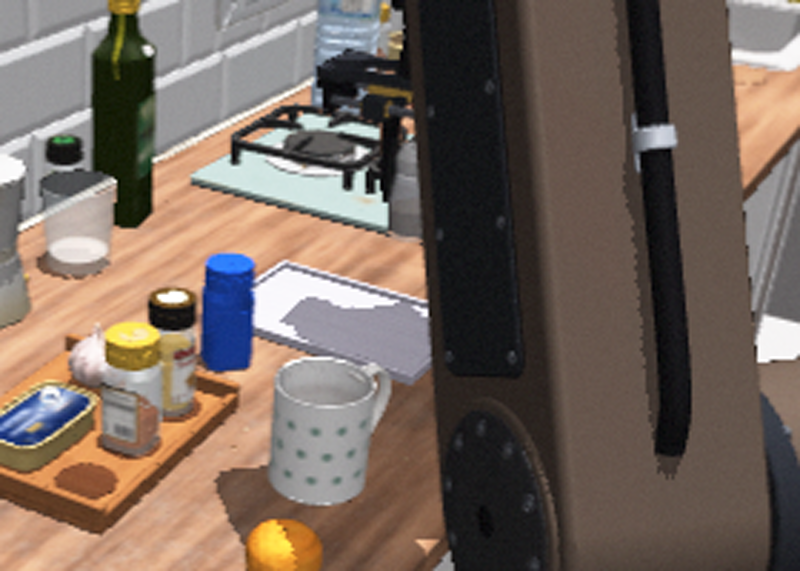

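The shaker is held upright beside the arm (crop 405,190). Its seat at (85,480) is empty and nothing else has moved. Next I lower it.

>>> {"api": "jog_arm", "payload": {"motion": [[0, 0, 0, 0, 0, 40, 35], [0, 0, 0, 0, 0, 40, 35], [0, 0, 0, 0, 0, 15, 35], [0, 0, 0, 0, 0, 5, 35], [0, 0, 0, 0, 0, 1.5, 35], [0, 0, 0, 0, 0, 0, 35]]}}

```text
t: 8.38
eef_pos: [451.0, -326.4, 114.8]
tcp_rot: [3.14, 0.001, 1.633]
ft_force: [0.4, -0.7, -0.9]
opening: 0.417
grip_force: 29.6
```

>>> {"api": "jog_arm", "payload": {"motion": [[0, 0, 0, 0, 0, 0.8, 35], [0, 0, 0, 0, 0, 0, 35], [0, 0, 0, 0, 0, 0, 50], [0, 0, 0, 0, 0, 0, 70], [0, 0, 0, 0, 0, 0, 80], [0, 0, 0, 0, 0, 0, 80], [0, 0, 0, 0, 0, -30, 80], [0, 0, 0, 0, 0, -50, 80], [0, 0, 0, 0, 0, -40, 80], [0, 0, 0, 0, 0, -10, 80]]}}

```text
t: 9.62
eef_pos: [451.1, -326.4, 245.2]
tcp_rot: [3.139, 0.003, 1.633]
ft_force: [0.4, 0.3, -0.6]
opening: 0.84
grip_force: 0.0
```

>>> {"api": "jog_arm", "payload": {"motion": [[0, 0, 0, 20, 7, 0, 80], [0, 0, 0, 45, 15, 0, 80], [0, 0, 0, 45, 15, 0, 80], [0, 0, 0, 45, 15, 0, 80], [0, 0, 0, 45, 15, 0, 80], [0, 0, 0, 45, 15, 0, 80], [0, 0, 0, 45, 15, 0, 80], [0, 0, 0, 21.5, 7, 30, 80], [0, 0, 0, 0, 0, 20, 80], [0, 0, 0, 0, 0, 0, 80]]}}

```text
t: 10.88
eef_pos: [533.9, -7.5, 190.5]
tcp_rot: [-3.137, -0.001, 1.634]
ft_force: [-0.3, -0.3, -0.0]
opening: 0.843
grip_force: 0.0
```

```bash
python3 - <<'E'
from h import *
s=env.state();print(s["eef_pos"],s["tcp_rot"])
c=shot("side");P=cloud(c).reshape(-1,3);P=P[np.isfinite(P[:,0])]
from meas import circ
m=(P[:,0]>490)&(P[:,0]<562)&(abs(P[:,1]+8)<30)&(P[:,2]>48)&(P[:,2]<112)
print(np.round(circ(P[m]),1)); q=P[m&(P[:,2]>104)];print(q.mean(0),len(q))
m=(abs(P[:,0]-451)<40)&(abs(P[:,1]+326)<40)&(P[:,2]>15)&(P[:,2]<112);print(np.round(circ(P[m]),1),P[m][:,2].max())
cv2.imwrite("pics/side3.png",cv2.resize(c["color"][70:270,280:560,::-1],(800,571),interpolation=cv2.INTER_CUBIC))
E
```

```text
[533.86584868  -7.54706529 190.54349171] [-3.13658008e+00 -1.01721177e-03  1.63433262e+00]
[534.2  -8.   19.9]
[532.95515956  -6.04921886 109.67762256] 167
[ 448.3 -326.7   16.3] 94.99778512026387
```

View pics/side3.png

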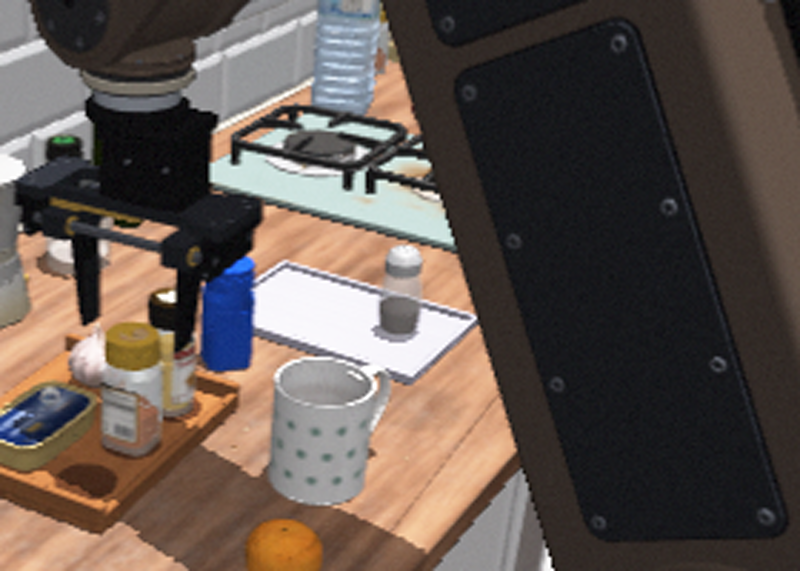

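The shaker stands upright on the tray (crop 400,295), and the gripper is over the yellow-capped jar (crop 132,390).

>>> {"api": "jog_arm", "payload": {"motion": [[0, 0, 0, -0.5, 1.5, 30, 80], [0, 0, 0, 0, 0, 30, 80], [0, 0, 0, 0, 0, 7, 80], [0, 0, 0, 0, 0, 0, 80], [0, 0, 0, 0, 0, 0, 60], [0, 0, 0, 0, 0, 0, 52], [0, 0, 0, 0, 0, 0, 35], [0, 0, 0, 0, 0, 0, 35], [0, 0, 0, 0, 0, 0, 35]]}}

```text
t: 12.05
eef_pos: [536.7, -9.2, 126.1]
tcp_rot: [3.141, 0.0, 1.633]
ft_force: [0.1, -0.3, 2.2]
opening: 0.461
grip_force: 29.9
```

>>> {"api": "jog_arm", "payload": {"motion": [[0, 0, 0, 0, 0, -20, 35], [0, 0, 0, 0, 0, -40, 35], [0, 0, 0, 0, 0, -40, 35], [0, 0, 0, 0, 0, -35, 35], [0, 0, 0, 0, 0, 0, 35], [0, 0, 0, -20, 0, 0, 35], [0, 0, 0, -45, 1.5, 0, 35], [0, 0, 0, -45, 1.5, 0, 35], [0, 0, 0, -45, 1.5, 0, 35], [0, 0, 0, -45, 1.5, 0, 35]]}}

```text
t: 13.3
eef_pos: [554.5, -210.9, 259.1]
tcp_rot: [-3.139, -0.001, 1.633]
ft_force: [1.0, -0.1, -1.6]
opening: 0.46
grip_force: 29.9
```

>>> {"api": "jog_arm", "payload": {"motion": [[0, 0, 0, -45, 1.5, 0, 35], [0, 0, 0, -45, 1.5, 0, 35], [0, 0, 0, -28, 0, 0, 35], [0, 0, 0, 0, 0, 0, 35], [0, 0, 0, 0, 0, 40, 35], [0, 0, 0, 0, 0, 40, 35], [0, 0, 0, 0, 0, 40, 35], [0, 0, 0, 0, 0, 8, 35], [0, 0, 0, 0, 0, 0, 35]]}}

```text
t: 14.42
eef_pos: [565.4, -325.8, 133.0]
tcp_rot: [-3.141, -0.0, 1.634]
ft_force: [1.2, 0.1, -1.1]
opening: 0.458
grip_force: 29.9
```

Lower to 120, release, rise.

>>> {"api": "jog_arm", "payload": {"motion": [[0, 0, 0, 0, 0, 8, 35], [0, 0, 0, 0, 0, 4, 35], [0, 0, 0, 0, 0, 1, 35], [0, 0, 0, 0, 0, 0, 35], [0, 0, 0, 0, 0, 0, 50], [0, 0, 0, 0, 0, 0, 70], [0, 0, 0, 0, 0, 0, 80], [0, 0, 0, 0, 0, 0, 80]]}}

```text
t: 15.42
eef_pos: [565.4, -326.0, 120.0]
tcp_rot: [3.142, 0.0, 1.633]
ft_force: [-0.9, 0.1, 0.1]
opening: 0.785
grip_force: 0.0
```

>>> {"api": "jog_arm", "payload": {"motion": [[0, 0, 0, 0, 0, -30, 95], [0, 0, 0, 0, 0, -50, 95], [0, 0, 0, 0, 0, -50, 95], [0, 0, 0, 0, 0, 0, 95], [0, 0, 0, 0, 0, 0, 95]]}}

```text
t: 16.05
eef_pos: [565.1, -325.8, 249.5]
tcp_rot: [-3.141, -0.0, 1.633]
ft_force: [-1.0, -0.6, -1.2]
opening: 0.998
grip_force: 0.0
```

```bash
python3 - <<'E'
from meas import *
s=env.state();print(s["eef_pos"],s["tcp_rot"])
for n in("top","side"):
    c=shot(n);P=cloud(c).reshape(-1,3);C=c["color"].reshape(-1,3).astype(int);ok=np.isfinite(P[:,0]);P=P[ok];C=C[ok]
    # tin top: between z 30 and 42
    m=(P[:,0]>555)&(P[:,0]<665)&(P[:,1]>-45)&(P[:,1]<105)&(P[:,2]>29)&(P[:,2]<42)
    q=P[m];print(n,"tin",len(q),rect(q),np.round(np.median(q,0),1),np.round(np.percentile(q,[1,99],axis=0),1).tolist())
    b=(P[:,0]>350)&(P[:,0]<690)&(P[:,1]>150)&(P[:,1]<450)&(P[:,2]>12)&(P[:,2]<30)
    if b.sum(): print("board",rect(P[b]),np.round(np.percentile(P[b],[1,99],axis=0),1).tolist())
    for x in(451,565):
        m=(abs(P[:,0]-x)<40)&(abs(P[:,1]+326)<40)&(P[:,2]>15)&(P[:,2]<112)
        if m.sum()>10: print(x,np.round(circ(P[m]),1),P[m][:,2].max())
    if n=="top": a=c["color"]
    else: cv2.imwrite("pics/c4.png",np.vstack([cv2.resize(a[110:280,140:520,::-1],(600,268)),cv2.resize(c["color"][90:250,200:560,::-1],(600,267))]))
E
```

```text
[ 565.12404521 -325.79590793  249.46115565] [-3.14113845e+00 -3.25343869e-04  1.63323506e+00]
top tin 1026 (array([599.2,  41.5]), array([125.1,  62.3]), 89.5) [599.8  30.   33.4] [[568.5, -21.0, 29.4], [629.5, 80.9, 38.4]]
board (array([513. , 316.4]), array([213.1, 301. ]), 88.1) [[366.6, 211.3, 15.6], [658.9, 419.1, 25.4]]
565 [ 561.8 -325.6   19.9] 109.9263829592553
side tin 661 (array([598.7,  30.4]), array([ 66.7, 153.6]), 4.6) [597.7  34.4  33.3] [[567.0, -20.7, 29.4], [630.3, 83.5, 37.0]]
board (array([431.9, 268. ]), array([155.6, 301.7]), 43.4) [[360.9, 214.7, 13.8], [567.1, 408.2, 23.4]]
451 [ 448.8 -331.1   19.6] 94.51648358302816
565 [ 561.9 -325.2   20.5] 107.57177238334754
```

View pics/c4.png

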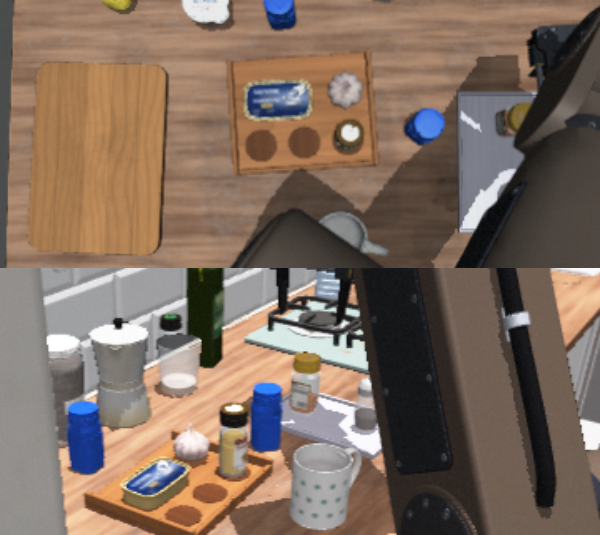

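Both containers stand upright on the tray: the shaker at (365,410) and the yellow jar at (305,380) in the lower panel. The tin, black jar, garlic and mug are where they were, so next is the tin.

>>> {"api": "jog_arm", "payload": {"motion": [[0, 0, 0, 20, 3, 0, 95], [0, 0, 0, 48, 8, 0, 95], [0, 0, 0, 48, 8, 0, 95], [0, 0, 0, 48, 8, 0, 95], [0, 0, 0, 48, 8, 0, 95], [0, 0, 0, 48, 8, 0, 95], [0, 0, 0, 48, 8, 0, 95], [0, 0, 0, 47.5, 6, 0, 95], [0, 0, 0, 0, 0, 50, 95], [0, 0, 0, 0, 0, 40, 95]]}}

```text
t: 17.4
eef_pos: [599.1, 34.4, 158.2]
tcp_rot: [-3.141, -0.0, 1.635]
ft_force: [0.8, -0.1, 0.1]
opening: 0.999
grip_force: 0.0
```

>>> {"api": "jog_arm", "payload": {"motion": [[0, 0, 0, 0, 0, 0, 95], [0, 0, 0, 0, 0, 0, 95]]}}

```text
t: 17.65
eef_pos: [600.4, 32.8, 161.0]
tcp_rot: [3.141, 0.0, 1.633]
ft_force: [0.1, 0.6, 0.8]
opening: 1.001
grip_force: 0.0
```

```bash
python3 - <<'E'
from meas import *
s=env.state();print(s["eef_pos"],s["tcp_rot"])
c=shot("side");P=cloud(c);C=c["color"].astype(int)
m=(P[...,0]>555)&(P[...,0]<645)&(P[...,1]>-45)&(P[...,1]<105)&(P[...,2]>29)&(P[...,2]<42)
q=P[m];print(len(q),np.round(np.percentile(q,[2,50,98],axis=0),1).tolist())
cv2.imwrite("pics/c5.png",cv2.resize(c["color"][140:290,210:410,::-1],(800,600),interpolation=cv2.INTER_CUBIC))
E
```

```text
[600.36729882  32.79541281 161.00449092] [3.14070910e+00 1.24925104e-04 1.63348624e+00]
655 [[567.6, -19.1, 30.0], [598.1, 34.1, 33.3], [629.9, 83.0, 36.6]]
```

View pics/c5.png

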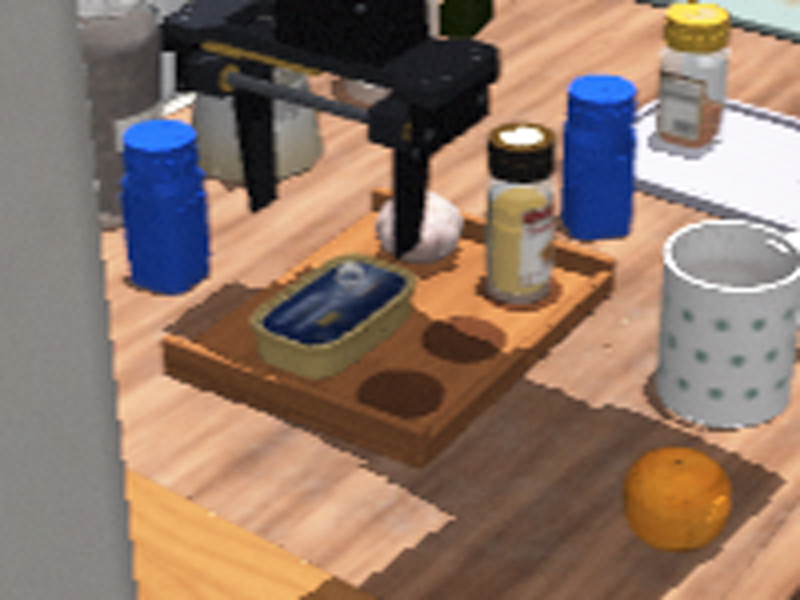

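The tin (crop 335,310) lies between the open fingers, and the blue jar at (165,205) is clear of the rear finger.

>>> {"api": "jog_arm", "payload": {"motion": [[0, 0, 0, 0, 0, 25, 95], [0, 0, 0, 0, 0, 25, 95], [0, 0, 0, 0, 0, 12, 95], [0, 0, 0, 0, 0, 5, 95], [0, 0, 0, 0, 0, 0, 95], [0, 0, 0, 0, 0, 0, 78], [0, 0, 0, 0, 0, 0, 68], [0, 0, 0, 0, 0, 0, 50], [0, 0, 0, 0, 0, 0, 50], [0, 0, 0, 0, 0, 0, 50]]}}

```text
t: 18.95
eef_pos: [600.2, 32.4, 93.0]
tcp_rot: [3.141, 0.0, 1.633]
ft_force: [0.5, -0.5, 1.8]
opening: 0.625
grip_force: 29.9
```

>>> {"api": "jog_arm", "payload": {"motion": [[0, 0, 0, 0, 0, -15, 50], [0, 0, 0, 0, 0, -40, 50], [0, 0, 0, 0, 0, -45, 50], [0, 0, 0, 0, 0, 0, 50], [0, 0, 0, 20, -5, 0, 50], [0, 0, 0, 45, -10.5, 0, 50], [0, 0, 0, 45, -10.5, 0, 50], [0, 0, 0, 45, -10.5, 0, 50], [0, 0, 0, 45, -10.5, 0, 50], [0, 0, 0, 45, -10.5, 0, 50]]}}

```text
t: 20.2
eef_pos: [525.7, 275.4, 191.7]
tcp_rot: [-3.139, 0.001, 1.634]
ft_force: [0.8, 0.6, -2.0]
opening: 0.629
grip_force: 29.9
```

>>> {"api": "jog_arm", "payload": {"motion": [[0, 0, 0, 30, -7, 0, 50], [0, 0, 0, 16, -3.6, 0, 50], [0, 0, 0, 0, 0, 25, 50], [0, 0, 0, 0, 0, 25, 50], [0, 0, 0, 0, 0, 25, 50], [0, 0, 0, 0, 0, 0, 50], [0, 0, 0, 0, 0, 0, 50]]}}

```text
t: 21.08
eef_pos: [514.1, 318.5, 118.4]
tcp_rot: [3.141, 0.0, 1.633]
ft_force: [1.4, 0.2, -1.1]
opening: 0.629
grip_force: 29.9
```

```bash
python3 - <<'E'
from meas import *
s=env.state();print(s["eef_pos"],s["tcp_rot"],s["opening"])
for n in("top","side"):
    c=shot(n)
    if n=="top": a=c["color"]
    else: cv2.imwrite("pics/c6.png",np.vstack([cv2.resize(a[110:280,140:520,::-1],(600,268)),cv2.resize(c["color"][120:320,120:520,::-1],(600,300))]))
E
```

```text
[514.13460834 318.54348044 118.39926713] [3.14135159e+00 5.40267945e-06 1.63305801e+00] 0.6294171705840443
```

View pics/c6.png

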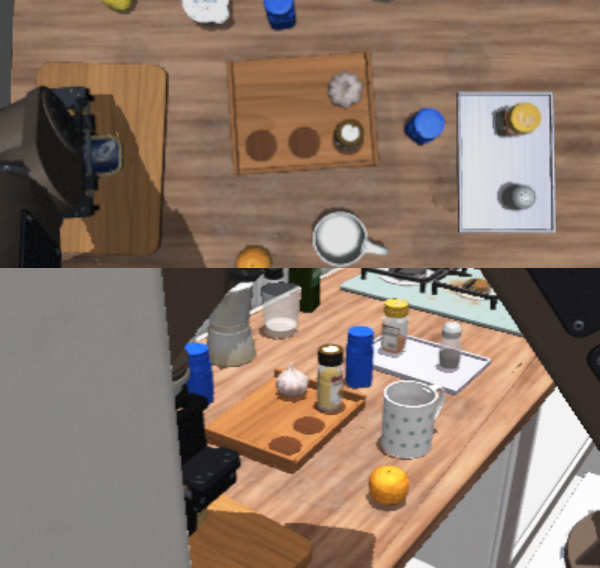

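The tin is held over the board and both containers stand on the tray, at (523,118) and (520,195) in the upper panel. Lower and release.

>>> {"api": "jog_arm", "payload": {"motion": [[0, 0, 0, 0, 0, 9, 50], [0, 0, 0, 0, 0, 4, 50], [0, 0, 0, 0, 0, 1.2, 50], [0, 0, 0, 0, 0, 0, 50], [0, 0, 0, 0, 0, 0, 65], [0, 0, 0, 0, 0, 0, 85], [0, 0, 0, 0, 0, 0, 90], [0, 0, 0, 0, 0, 0, 90], [0, 0, 0, 0, 0, -40, 90], [0, 0, 0, 0, 0, -60, 80]]}}

```text
t: 22.42
eef_pos: [513.5, 318.3, 203.4]
tcp_rot: [-3.138, 0.001, 1.633]
ft_force: [0.1, 1.1, -0.2]
opening: 0.884
grip_force: 0.0
```

>>> {"api": "jog_arm", "payload": {"motion": [[0, 0, 0, -40, 0, -40, 80], [0, 0, 0, -50, 0, 0, 80], [0, 0, 0, -50, 0, 0, 80], [0, 0, 0, -50, 0, 0, 80], [0, 0, 0, -50, 0, 0, 80], [0, 0, 0, -50, 0, 0, 80], [0, 0, 0, -50, 0, 0, 80], [0, 0, 0, 0, 0, 0, 80]]}}

```text
t: 23.42
eef_pos: [535.3, -23.5, 243.7]
tcp_rot: [3.141, 0.0, 1.629]
ft_force: [-0.5, 0.2, -0.9]
opening: 0.841
grip_force: 0.0
```

```bash
python3 - <<'E'
from meas import *
s=env.state();print(s["eef_pos"],s["tcp_rot"],s["opening"])
c=shot("top");P=cloud(c).reshape(-1,3);P=P[np.isfinite(P[:,0])]
b=(P[:,0]>340)&(P[:,0]<690)&(P[:,1]>180)&(P[:,1]<450)
q=P[b&(P[:,2]>13)&(P[:,2]<29)];print("board",rect(q))
q=P[b&(P[:,2]>38)&(P[:,2]<60)];print("tin",len(q),rect(q),np.median(q,0),np.percentile(q,[2,98],axis=0))
for x in(451,565):
    m=(abs(P[:,0]-x)<40)&(abs(P[:,1]+326)<40)&(P[:,2]>15)&(P[:,2]<115)
    q=P[m];q=q[q[:,2]>np.percentile(q[:,2],98)-6];print(x,q.mean(0))
q=P[(P[:,0]>400)&(P[:,0]<620)&(P[:,1]>-410)&(P[:,1]<-240)&(P[:,2]>5.5)&(P[:,2]<25)];print("trayrim",rect(q))
cv2.imwrite("pics/c7.png",cv2.resize(c["color"][110:280,140:520,::-1],(800,358)))
E
```

```text
[535.3172074  -23.49121217 243.70829335] [3.14134448e+00 3.61784022e-04 1.62946076e+00] 0.8405896334899855
board (array([512.8, 316.5]), array([213.2, 300.6]), 88.0)
tin 989 (array([511.6, 316.2]), array([104.2,  60.9]), 89.9) [512.73689388 317.17227106  44.35242224] [[483.71307193 268.11394506  39.99912407]
 [541.56389657 366.05832674  48.9132537 ]]
451 [ 452.01788418 -327.36171347   92.51522998]
565 [ 564.18656655 -327.16367259  105.15610156]
trayrim (array([ 508.3, -324.7]), array([169.5, 214.4]), 89.8)
```

View pics/c7.png

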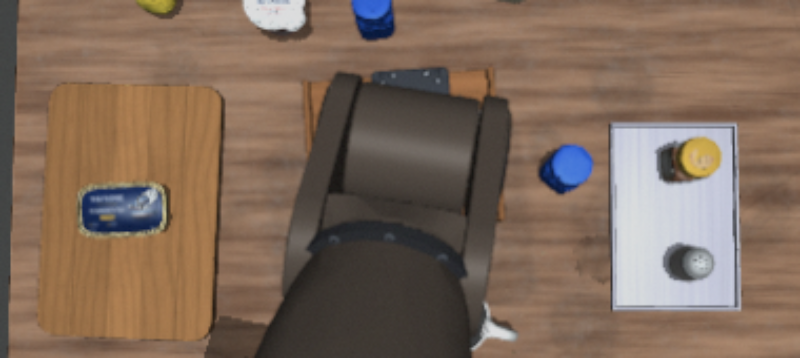

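The tin sits centred on the board at (122,210), within about 2 mm. The two containers are on the tray at (698,158) and (697,262). Next I put the yellow jar back.

>>> {"api": "jog_arm", "payload": {"motion": [[0, 0, 0, -20, 0, 0, 80], [0, 0, 0, -50, 2, 0, 80], [0, 0, 0, -50, 2, 0, 80], [0, 0, 0, -50, 2, 0, 80], [0, 0, 0, -50, 2, 0, 80], [0, 0, 0, -50, 2, 0, 80], [0, 0, 0, -33.5, 1, 0, 80], [0, 0, 0, 0, 0, 0, 80], [0, 0, 0, 0, 0, 0, 80]]}}

```text
t: 24.6
eef_pos: [565.1, -322.1, 243.5]
tcp_rot: [-3.141, -0.0, 1.634]
ft_force: [0.9, 0.5, 1.0]
opening: 0.841
grip_force: 0.0
```

>>> {"api": "jog_arm", "payload": {"motion": [[0, 0, 0, -3.8, 0, 30, 80], [0, 0, 0, 0, 0, 40, 80], [0, 0, 0, 0, 0, 40, 80], [0, 0, 0, 0, 0, 13.5, 80], [0, 0, 0, 0, 0, 0, 80], [0, 0, 0, 0, 0, 0, 62], [0, 0, 0, 0, 0, 0, 50], [0, 0, 0, 0, 0, 0, 35], [0, 0, 0, 0, 0, 0, 35], [0, 0, 0, 0, 0, 0, 35]]}}

```text
t: 25.85
eef_pos: [565.4, -326.9, 120.5]
tcp_rot: [3.141, 0.0, 1.633]
ft_force: [-0.7, -0.7, 2.6]
opening: 0.457
grip_force: 30.0
```

>>> {"api": "jog_arm", "payload": {"motion": [[0, 0, 0, 0, 0, -20, 35], [0, 0, 0, 0, 0, -45, 35], [0, 0, 0, 0, 0, -45, 35], [0, 0, 0, 0, 0, -30, 35], [0, 0, 0, 20, 0, 0, 35], [0, 0, 0, 45, -1.5, 0, 35], [0, 0, 0, 45, -1.5, 0, 35], [0, 0, 0, 45, -1.5, 0, 35], [0, 0, 0, 45, -1.5, 0, 35], [0, 0, 0, 45, -1.5, 0, 35]]}}

```text
t: 27.1
eef_pos: [541.4, -80.3, 259.4]
tcp_rot: [-3.14, -0.001, 1.634]
ft_force: [-0.6, -0.4, -1.0]
opening: 0.461
grip_force: 30.0
```

>>> {"api": "jog_arm", "payload": {"motion": [[0, 0, 0, 45, -1.5, 0, 35], [0, 0, 0, 28, -0.6, 0, 35], [0, 0, 0, 0, 0, 0, 35], [0, 0, 0, 0, 0, 40, 35], [0, 0, 0, 0, 0, 40, 35], [0, 0, 0, 0, 0, 30, 35], [0, 0, 0, 0, 0, 0, 35], [0, 0, 0, 0, 0, 0, 35]]}}

```text
t: 28.1
eef_pos: [536.1, -10.3, 151.0]
tcp_rot: [3.141, 0.0, 1.633]
ft_force: [-0.3, -0.1, -0.9]
opening: 0.459
grip_force: 30.0
```

Down 24.5 to 126.5, release, rise to 250.

>>> {"api": "jog_arm", "payload": {"motion": [[0, 0, 0, 0, 0, 15, 35], [0, 0, 0, 0, 0, 8, 35], [0, 0, 0, 0, 0, 1.6, 35], [0, 0, 0, 0, 0, 0, 35], [0, 0, 0, 0, 0, 0, 35], [0, 0, 0, 0, 0, 0, 50], [0, 0, 0, 0, 0, 0, 70], [0, 0, 0, 0, 0, 0, 80], [0, 0, 0, 0, 0, 0, 80]]}}

```text
t: 29.22
eef_pos: [535.9, -10.0, 125.5]
tcp_rot: [-3.142, 0.0, 1.633]
ft_force: [0.1, 0.4, -0.1]
opening: 0.784
grip_force: 0.0
```

>>> {"api": "jog_arm", "payload": {"motion": [[0, 0, 0, 0, 0, -30, 80], [0, 0, 0, 0, 0, -50, 80], [0, 0, 0, 0, 0, -43, 80], [0, 0, 0, -50, -16, 0, 80], [0, 0, 0, -50, -16, 0, 80], [0, 0, 0, -50, -16, 0, 80], [0, 0, 0, -50, -16, 0, 80], [0, 0, 0, -50, -16, 0, 80], [0, 0, 0, -50, -16, 0, 80], [0, 0, 0, 0, 0, 0, 80]]}}

```text
t: 30.48
eef_pos: [457.9, -318.3, 248.4]
tcp_rot: [3.142, 0.0, 1.629]
ft_force: [-1.2, 0.7, 0.7]
opening: 0.839
grip_force: 0.0
```

>>> {"api": "jog_arm", "payload": {"motion": [[0, 0, 0, -9, -8, 30, 80], [0, 0, 0, 0, 0, 20, 80], [0, 0, 0, 0, 0, 0, 80], [0, 0, 0, 0, 0, 0, 80]]}}

```text
t: 30.98
eef_pos: [451.9, -324.5, 199.4]
tcp_rot: [3.141, 0.001, 1.634]
ft_force: [0.5, -0.2, -0.2]
opening: 0.839
grip_force: 0.0
```

>>> {"api": "jog_arm", "payload": {"motion": [[0, 0, 0, -1.8, -1, 35, 80], [0, 0, 0, 0, 0, 35, 80], [0, 0, 0, 0, 0, 14.5, 80], [0, 0, 0, 0, 0, 0, 80], [0, 0, 0, 0, 0, 0, 62], [0, 0, 0, 0, 0, 0, 50], [0, 0, 0, 0, 0, 0, 35], [0, 0, 0, 0, 0, 0, 35], [0, 0, 0, 0, 0, 0, 35]]}}

```text
t: 32.1
eef_pos: [450.6, -326.8, 114.3]
tcp_rot: [3.141, 0.0, 1.633]
ft_force: [0.1, 0.8, 1.7]
opening: 0.419
grip_force: 29.8
```

>>> {"api": "jog_arm", "payload": {"motion": [[0, 0, 0, 0, 0, -20, 35], [0, 0, 0, 0, 0, -45, 35], [0, 0, 0, 0, 0, -45, 35], [0, 0, 0, 0, 0, -30, 35], [0, 0, 0, 20, 6, 0, 35], [0, 0, 0, 45, 12, 0, 35], [0, 0, 0, 45, 12, 0, 35], [0, 0, 0, 45, 12, 0, 35], [0, 0, 0, 45, 12, 0, 35], [0, 0, 0, 45, 12, 0, 35]]}}

```text
t: 33.35
eef_pos: [500.5, -75.6, 252.8]
tcp_rot: [-3.14, -0.001, 1.633]
ft_force: [-0.1, -0.2, -0.9]
opening: 0.417
grip_force: 29.6
```

>>> {"api": "jog_arm", "payload": {"motion": [[0, 0, 0, 45, 12, 0, 35], [0, 0, 0, 45, 12, 0, 35], [0, 0, 0, 35, 9, 0, 35], [0, 0, 0, 15, 5, 0, 35], [0, 0, 0, 0, 0, 0, 35], [0, 0, 0, 0, 0, 40, 35], [0, 0, 0, 0, 0, 40, 35], [0, 0, 0, 0, 0, 20, 35], [0, 0, 0, 0, 0, 0, 35], [0, 0, 0, 0, 0, 0, 35]]}}

```text
t: 34.6
eef_pos: [530.5, 63.3, 154.8]
tcp_rot: [3.141, 0.0, 1.632]
ft_force: [-0.3, 0.6, -1.3]
opening: 0.419
grip_force: 29.6
```

>>> {"api": "jog_arm", "payload": {"motion": [[0, 0, 0, 0.7, 0, 20, 35], [0, 0, 0, 0, 0, 11, 35], [0, 0, 0, 0, 0, 2.8, 35], [0, 0, 0, 0, 0, 0.8, 35], [0, 0, 0, 0, 0, 0, 35], [0, 0, 0, 0, 0, 0, 50], [0, 0, 0, 0, 0, 0, 70], [0, 0, 0, 0, 0, 0, 80], [0, 0, 0, 0, 0, 0, 80]]}}

```text
t: 35.72
eef_pos: [530.3, 64.7, 119.5]
tcp_rot: [3.142, 0.0, 1.633]
ft_force: [0.2, -0.2, -0.1]
opening: 0.78
grip_force: 0.0
```

>>> {"api": "jog_arm", "payload": {"motion": [[0, 0, 0, 0, 0, -30, 80], [0, 0, 0, 0, 0, -50, 80], [0, 0, 0, 0, 0, -50, 80], [0, 0, 0, 0, 0, -50, 80], [0, 0, 0, -50, -10, 0, 80], [0, 0, 0, -50, -10, 0, 80], [0, 0, 0, -50, -10, 0, 80], [0, 0, 0, -50, -10, 0, 80], [0, 0, 0, -50, -10, 0, 80], [0, 0, 0, -50, -10, 0, 80]]}}

```text
t: 36.98
eef_pos: [488.6, -240.1, 299.6]
tcp_rot: [3.141, 0.0, 1.633]
ft_force: [-0.4, -0.6, -0.2]
opening: 0.841
grip_force: 0.0
```

>>> {"api": "jog_arm", "payload": {"motion": [[0, 0, 0, -50, -10, 0, 80], [0, 0, 0, -50, -10, 0, 80], [0, 0, 0, 0, 0, 0, 80], [0, 0, 0, 0, 0, 0, 80]]}}

```text
t: 37.48
eef_pos: [475.2, -339.2, 299.3]
tcp_rot: [-3.141, -0.001, 1.633]
ft_force: [-0.2, -0.1, -0.3]
opening: 0.841
grip_force: 0.0
```

```bash
python3 meas.py 2>&1 | grep -A1 -E "shaker|yellow|black"; python3 - <<'E'
from meas import *
a=shot("top")["color"];c=shot("side")["color"]
cv2.imwrite("pics/c8.png",np.vstack([cv2.resize(a[110:280,140:520,::-1],(600,268)),cv2.resize(c[120:320,120:520,::-1],(600,300))]))
E
```

```text
shaker 253 [527.3  58.3  13.9] top [ 92.4 101.6]
   top c [529.3  62.   98.3] [25.1 22.9  7.5]
yellow 358 [531.7 -12.6  16.8] top [110.1 114.6]
   top c [533.8 -11.4 111.2] [40.4 42.6  7.8]
black 266 [539.8 -75.2  14.4] top [115.1 118.7]
   top c [541.6 -76.2 115.6] [38.  35.5  6.7]
--
shaker 391 [526.5  65.1  14.2] top [74.2 99.3]
   top c [526.1  67.3  96.9] [27.5 27.6  7.2]
yellow 637 [531.3  -7.8  19.5] top [ 84.8 112.2]
   top c [531.4  -7.7 110.3] [45.3 45.8  7.3]
black 423 [538.9 -74.3  16.7] top [ 97.1 116.4]
   top c [539.1 -72.8 114.6] [38.9 42.8  6.7]
```

View pics/c8.png

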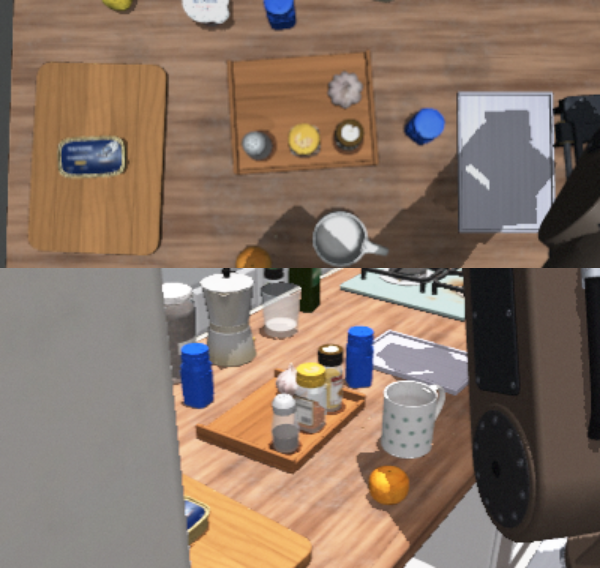

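All three containers stand upright on their seats at (257,144), (303,139) and (348,135), within 3 mm of where they started. The tin is centred on the board at (92,157). The garlic and mug haven't moved and the arm is clear, so I'm handing in.

```bash
python3 -c "
from cell import env
print(env.job_done())"
```

```text
the job is handed in; nothing more can be done
None
```

I handed the job in: the tin is within about 2 mm of the board's centre, and the shaker and yellow jar are back upright within about 3 mm of where they stood, all by camera measurement. The robot gave no verdict.

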